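# Lock the hold-down bar over the well plate on the shaker

### The arm

A 6-joint arm with a two-finger parallel gripper is mounted at the origin on the work surface. World frame = base frame: x ahead of the robot, y to its left, z up, the work surface at z = 0. Lengths are in m, angles in rad, forces in N, time in s.
With the tool pointing down it reaches from about 0.225 to 0.725 m from the base axis. Payload 3.1 kg.
Tool frame: the origin (TCP) lies at the very end of the fingers, on their centre line; the grasp point (between the pads) lies r.tcp_to_grasp behind it (r.tcp_to_grasp is the distance from the TCP to the grasp point, in m); z points along the fingers, y is the line along which they close (so a half turn about z gives the same grasp; the last joint's range is limited). The gripper opens to 85 mm and grips with 20 to 120 N. Pads are 22 mm wide; open, the fingers measure 114 mm over their backs; the gripper's body (76 mm by 85 mm) begins 54 mm behind the grasp point. The pads swing forward as they close: fully open they stand 13 mm farther back than shut.
Start: joints at [-1.303, 0.048, 0.099, 1.622, 0, 1.443], TCP at [0.202, -0.484, 0.204] pointing down, gripper open.
Joint ranges: [-2.91, 2.91], [-0.99, 1.94], [-1.21, 1.42], [-2.12, 2.29], [-1.49, 1.47], [-3.14, 3.14]. Speed limits (rad/s): [2.79, 2.79, 3.14, 3.14, 3.14, 3.14].

### API

Orientations are given as a rotation vector (axis times angle).
In Python, from station import r, vision, hand_in gives the robot as it stands.
- The arm moves only by the tool apply_moves, never from a script. Its argument "moves" is one flat list of numbers, 6 for each row, row after row: the shift along the tool's x, y, z in mm, then the turn, a rotation vector about the tool's x, y, z in rad. A call has 1 to 8 rows; each row shifts and turns the commanded pose from where the row before left it, along the tool's axes as they then stand; what a row does not reach is not made up. A row lasts 1/12 s, in which the tool goes at most 41.7 mm and 7.16 degrees, less where a joint would pass 70% of its speed; a pose out of reach is approached as far as the arm can. A call is refused whole if a number of a shift passes 41.7 or a number of a turn 0.125, either way. A call with a gripper value outside its range is refused whole. "hand" is the finger opening in mm, from 0 to 85.4, set as the call begins (left out, the last holds). The fingers move at their own pace and stop on an object; the grip force is fixed at half the most. Time passes only in rows, so rows that do not move let the fingers close. It gives the time, the measured TCP pose, the force, the opening and the grip force at its end, in the units of the state.
- r.observe(): the state, without advancing time (a new reading comes with each control period).
- vision.camera(name): name is "scene" or "top" or "wrist"; returns a dict with "color" (400x640x3 uint8, red, green, blue), "mtx" (3x3 intrinsics, pixels), "view" (4x4, takes a point from world to camera coordinates). Camera axes: x right, y up, looking along -z (the intrinsics and any distortion apply to the point x, -y, -z); pixel columns grow to the right and rows downward; lengths in m; the calibration is good to about 2 mm. A picture is of the moment at which its call begins. There is no depth.
- hand_in(): hands the job in; it is judged then, once.
The state is a dict: "clock": time; "joint_pos": joint angles; "qd": joint speeds; "joint_torque": joint torques, N m; "eef_pos": TCP position; "tool_rot": TCP orientation; "ft_force": force on the tool from outside, world axes, zero at the start; "moment": the same for the moment, N m; "grip_width": finger opening in m; "finger_force": force on a finger pad.
Only numpy, scipy, OpenCV 4.12 (cv2) and the standard library are available. Lean on these libraries where they do the work, as an engineer would, in place of code of your own. Each camera call takes 0.05 s, during which the arm holds its last target. There are 200 camera calls.

### The job

Fit the loose steel hold-down bar across the lidded well plate on the shaker: tilt it so that its oblong eye goes under the post's wide head, feel it up to the stem and bring it level, then press its thumb pad down until that end snaps home in the orange spring clip. Work gently: the post stands in a soft rubber bush and must barely lean, and nothing on the shaker may take more than about 30 N; leave the well plate in its nest and the spare plate where it lies.

Things in the scene. Friction and masses are not known exactly. Their poses are not given: they have to be found in the camera images.
- shaker: White microplate shaker, fixed; base 200x170 mm, aluminium platform 224x164 mm, its top 98 mm above the deck. Origin on the deck below the platform's centre; x from the post (-x, robot's side) to the spring clip (+x), z up. Delicate drive: over 30 N on it or on what it carries is damage.
- post_mid (a point): Middle of the post's slot in the platform, at saddle-top height: shaker x -74, z 118 mm; shaker's axes. The post's foot is clamped firmly up to 12 mm either way of here along shaker x, and where is not measured (y is exact): find the stem by feel or by eye.
- post (a joint): Lean of the post in its rubber bush, rad, 0 upright, + towards the clip; pivots at the platform's top, 1.5 N m/rad (2.5 N on the stem leans it 0.04); past 0.09 the bush tears. Its saddle, 16 (x) x 26 mm, tops out 118 mm above the deck (the bar rests on it), stem 12 mm dia. for the next 10 mm, then black oblong head 32 (along x) x 14 x 4 mm.
- clip (a point): Centre of the spring clip's ledge, where the pad end rests: shaker x +65, z 118 mm; shaker's axes. Two orange sprung jaws beside it (14 mm long in x, 34 mm above the platform) have sloping tops. A bar laid on them lies about 11 mm too high; 8 to 16 N down on its pad spreads them and it snaps onto the ledge, wherever it is lengthwise.
- bar_grip (a point): Grip point in the bar's blue lift tab, 27 mm above its underside; bar's axes: x from eye end to pad end, z up. Tab 34 (x) x 10 (y) mm, top 38 mm above underside, on a foot 40x16x4 mm: pinch its thickness. Steel bar 207 mm (x -95 to +112 from the tab) x 28 x 4 mm, about 0.16 kg, balanced near the tab; starts flat in a green tray (floor 3 mm), eye end towards the robot.
- bar_eye (a point): Centre of the bar's oblong eye, 74 mm from the tab to -x, 2 mm above the underside; bar's axes. 26.5 mm long x 19 wide, square ends, 8 mm of bar beyond it. Too short to pass the head level: with the pad end some 35 deg up its low edge goes under the head's -x end; only with that edge within 2.5 mm of the stem does its high edge swing down past the +x end.
- bar_pad (a point): Top of the bar at the middle of its blue thumb pad (22x24 mm), 98 mm from the tab along +x of the bar, 4 mm above the underside; bar's axes. When seated it is 122 mm above the deck.
- plate: Lidded clear well plate with orange-red wells, 86 (x) x 128 x 18 mm, loose in the nest in the middle of the platform, between 9 mm high corner brackets; the seated bar passes 2 mm over it. Origin: centre of its underside. Leave it there.
- six_well: Spare six-well plate, 128x86x18 mm, loose in the other green tray (trays 250x130x10 mm); origin: centre of its underside. Not needed.
Mind the look-alikes: they are no part of the job. Of the things shaped like the part that bears bar_grip, the bare steel one is meant.

How it is judged:
On the way, in this order (a step that is already met when the one before it is completed fails the run):
1. the bar is lifted out of its tray (height (world z) of bar_eye above 0.06 m), for 0.1 s.
2. the eye is round the post's stem, below the head (x of bar_eye in the frame of shaker between -0.0945 and -0.0535 m and y of bar_eye in the frame of shaker between -0.006 and 0.006 m and z of bar_eye in the frame of shaker between 0.112 and 0.1275 m), for 0.1 s.
At the end, for the whole second after the job is handed in: Bar level (2 deg) over the plate; eye round the stem under the head (centre within 20.5 mm along, 6 mm across of the slot middle, 2 mm of seated height 120 mm); pad end snapped into the clip (pad top within 3 mm of 122 mm, 8 mm of the centre line); plate within 6 mm of its start (x of bar_eye in the frame of shaker between -0.0945 and -0.0535 m and y of bar_eye in the frame of shaker between -0.006 and 0.006 m and z of bar_eye in the frame of shaker between 0.118 and 0.122 m and z of bar_pad in the frame of shaker between 0.119 and 0.125 m and y of bar_pad in the frame of shaker between -0.008 and 0.008 m and angle between bar_grip's own z axis and vertical below 0.035 rad and distance of plate from where it was at the start of the episode below 0.006 m); the robot touches nothing.
It fails at once if the post is pushed over by more than 0.09 rad, which tears its rubber bush (value of joint post above 0.09 rad or value of joint post below -0.09 rad).
It fails at once if more than 30 N on the shaker, its post, clip or plate nest (contact force between shaker and anything else above 30 N).
It fails at once if the well plate is pushed out of place (6 mm) (distance of plate from where it was at the start of the episode above 0.006 m).
It fails at once if the spare six-well plate is pushed more than 20 mm (distance of six_well from where it was at the start of the episode above 0.02 m).
It also fails if it takes over 72 s, if anything falls off the work surface, if the arm or the gripper's body presses on something with over 40 N, if the wrist force passes 120 N, or if a joint passes its speed limit or range.

## Working session

There is one attempt and no reset: what is moved stays moved. The work goes in short steps, Python scripts to look and compute and a tool call to move; the robot and the scene stay as the last step left them, time stands still between calls to the robot, and variables do not carry over. Pictures are saved under pics/ and viewed, at most 10 in all, crops included, and the job is handed in when it is done.

Besides the shell and the picture viewer there is one more tool, called after "Request:" as name(argument=value, ...) on one line, values as JSON. apply_moves: Moves the arm, as the interface text tells. Its arguments: {"type":"object","properties":{"moves":{"type":"array","items":{"type":"number"}},"hand":{"type":"number"}},"required":["moves"]}

```bash
ls; mkdir -p pics; python3 - <<'E'
from station import r, vision
import cv2,numpy as np,pickle
a={}
for n in ("scene","top"):
    c=vision.camera(n);a[n]=c
    cv2.imwrite(f"pics/{n}0.png",c["color"][:,:,::-1])
    print(n,c["mtx"].round(1).tolist(),c["view"].round(4).tolist(),[k for k in c])
pickle.dump(a,open("cams0.pkl","wb"))
print(r.observe(),r.tcp_to_grasp)
E
```

```text
pics
scene [[379.7, 0.0, 318.9], [0.0, 379.7, 200.1], [0.0, 0.0, 1.0]] [[0.1401, 0.9901, -0.0107, -0.0629], [-0.8217, 0.1223, 0.5566, 0.2949], [0.5524, -0.0692, 0.8307, -1.3959], [0.0, 0.0, 0.0, 1.0]] ['color', 'mtx', 'view']
top [[485.4, 0.0, 322.6], [0.0, 485.4, 195.7], [0.0, 0.0, 1.0]] [[0.008, -1.0, -0.0002, 0.0012], [0.9941, 0.0079, 0.1081, -0.4295], [-0.1081, -0.0011, 0.9941, -1.5685], [0.0, 0.0, 0.0, 1.0]] ['color', 'mtx', 'view']
{'clock': 0.1, 'joint_pos': array([-1.30282756e+00,  4.86823996e-02,  9.77278167e-02,  1.62196144e+00,
       -8.50349968e-06,  1.44299972e+00]), 'qd': array([-0.00120197, -0.00065817,  0.00420439, -0.00050568,  0.00038988,
        0.00049859]), 'joint_torque': array([ 2.76788167e-03, -3.39850724e+01,  3.20935571e+01,  1.58013421e-02,
       -1.03829693e-04, -8.10768967e-06]), 'eef_pos': array([ 0.20222177, -0.48383867,  0.20301789]), 'tool_rot': array([-3.07821190e+00, -6.17202002e-01,  2.46327088e-04]), 'ft_force': array([-0.75133231, -0.2531301 ,  0.57100226]), 'moment': array([ 0.00363345, -0.0384172 , -0.03379733]), 'finger_force': 0.0, 'grip_width': 0.08560964983765258} 0.0187
```

View pics/scene0.png

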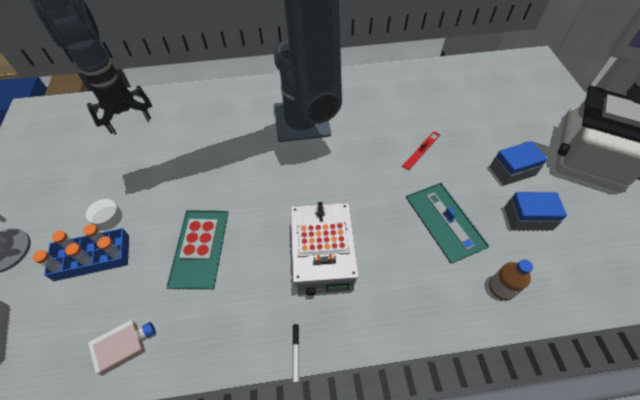

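View pics/top0.png

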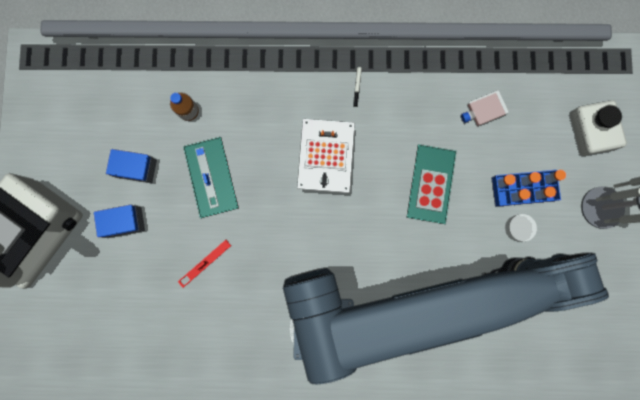

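Candidates for the bar are the steel one in the green tray (scene 450,217; top 206,177) and a red painted look-alike (scene 421,150; top 205,264). The bare steel one is meant. I'll check it and the shaker in one close composite.

```bash
python3 - <<'E'
import cv2,numpy as np,pickle
a=pickle.load(open("cams0.pkl","rb"))
def crop(n,x,y,w,h,s):
    return cv2.resize(a[n]["color"][y:y+h,x:x+w,::-1],None,fx=s,fy=s,interpolation=cv2.INTER_CUBIC)
A=np.hstack([crop("top",180,135,64,87,4.5)[:390],crop("top",293,115,68,87,4.5)[:390]])
B=np.hstack([crop("scene",400,180,95,85,2.5),crop("scene",284,195,80,85,2.5)])
C=np.zeros((600,800,3),np.uint8)
C[:A.shape[0],:A.shape[1]]=A
cv2.imwrite("pics/c1.png",A)
cv2.imwrite("pics/c2.png",np.hstack([crop("scene",402,180,90,85,4.5),crop("scene",286,195,76,100,4.5)[:382]]))
E
```

```text
(no output)
```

View pics/c1.png

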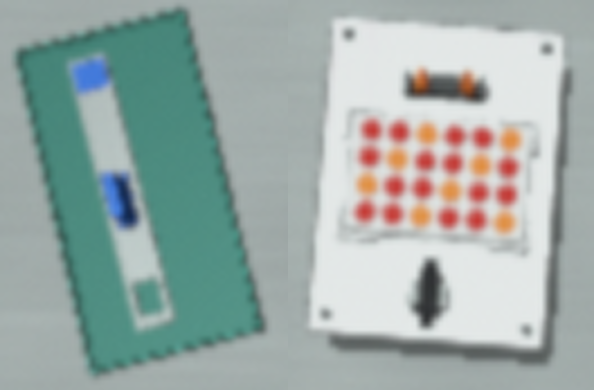

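View pics/c2.png

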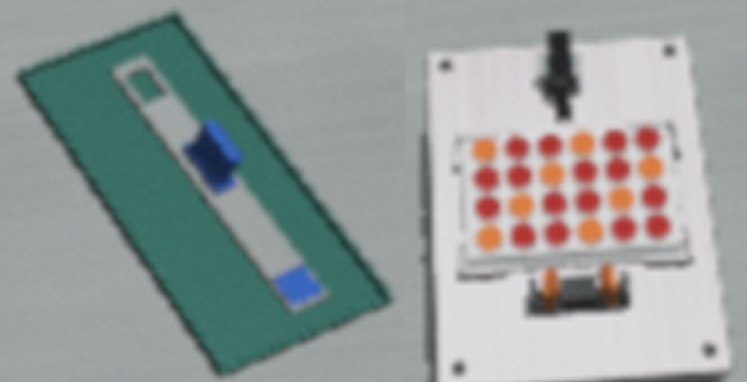

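```bash
cat > h.py <<'E'
import numpy as np,pickle,cv2
from scipy.optimize import least_squares
from scipy.spatial.transform import Rotation as R
def proj(c,P):
    q=(c["view"][:3,:3]@np.atleast_2d(P).T).T+c["view"][:3,3]
    p=np.c_[q[:,0],-q[:,1],-q[:,2]]@c["mtx"].T
    return p[:,:2]/p[:,2:]
def fit(obs,x0,fz=None):
    # obs: list (cam, local pts, pixels). pose x,y,yaw, fixed z base
    def f(p):
        Rz=R.from_euler('z',p[2]).as_matrix()
        return np.concatenate([(proj(c,np.array(L)@Rz.T+[p[0],p[1],0])-np.array(px)).ravel() for c,L,px in obs])
    s=least_squares(f,x0,loss='soft_l1')
    return s.x,f(s.x).reshape(-1,2)
E
python3 - <<'E'
from h import *
a=pickle.load(open("cams0.pkl","rb"))
t,s=a["top"],a["scene"]
T=lambda l,o,x0=0:[((u-x0)/4.5+o[0]-.4,v/4.5+o[1]-.4) for u,v in l]
z=.007
L=[(.112,.014,z),(.112,-.014,z),(-.095,.014,z),(-.095,-.014,z)]
ob=[(t,L,T([(68,62),(103,53),(137,332),(174,318)],(180,135))),
    (s,[L[3],L[2],L[1],L[0]],T([(112,70),(147,54),(292,312),(328,293)],(402,180)))]
# tab top centre
p,e=fit(ob,[.4,.35,.2]);print("bar",p,np.degrees(p[2]));print(e.round(1).tolist())
z=.098
L=[(.112,.082,z),(.112,-.082,z),(-.112,-.082,z),(-.112,.082,z)]
ob=[(t,L,T([(333,17),(564,37),(546,350),(310,326)],(293,115),288)),
    (s,[L[3],L[2]],T([(686,36),(428,50)],(286,195),405))]
p,e=fit(ob,[.5,0,0]);print("shk",p,np.degrees(p[2]));print(e.round(1).tolist())
E
```

```text
bar [0.48282134 0.38978064 0.28403404] 16.273951546801037
[[-0.1, 0.2], [0.2, 0.0], [-0.1, -0.5], [-0.1, 0.3], [-0.1, -0.3], [-0.3, 0.2], [0.1, -0.2], [0.1, 0.4]]
shk [ 0.55097547 -0.00466962 -0.07188582] -4.118754001239985
[[0.3, -0.1], [0.4, -0.6], [-0.8, -0.3], [-0.6, 0.9], [0.1, -0.4], [-0.6, 0.2]]
```

```bash
cat >> h.py <<'E'
def toolR(yaw,tilt=0.):  # yaw of bar x; tilt = pad end up (rad); tool x = -bar x
    B=R.from_euler('z',yaw)*R.from_euler('y',-tilt)
    return B*R.from_matrix(np.diag([-1,1,-1.]))
def plan(p1,R1,n,p0=None,R0=None):
    from station import r
    o=r.observe()
    p=o["eef_pos"] if p0 is None else np.array(p0); Rc=R.from_rotvec(o["tool_rot"]) if R0 is None else R0
    p1=np.array(p1); st=p.copy(); d=(Rc.inv()*R1).as_rotvec(); Rs=Rc
    rows=[]
    for k in range(n):
        tp=st+(p1-st)*(k+1)/n; tR=Rs*R.from_rotvec(d*(k+1)/n)
        s=np.round(Rc.inv().apply(tp-p)*1000,1); w=np.round((Rc.inv()*tR).as_rotvec(),3)
        rows.append([*s,*w]); p=p+Rc.apply(s/1000); Rc=Rc*R.from_rotvec(w)
    for k in range(0,n,8): print(", ".join("%g"%v for q in rows[k:k+8] for v in q))
E
python3 - <<'E'
from h import *
plan([.483,.390,.15],toolR(.284),26)
E
```

```text
22.9, -26.8, 2.1, 0, -0, -0.117, 25.9, -24, 2.1, 0, -0, -0.116, 28.5, -20.8, 2.1, 0, -0, -0.117, 30.8, -17.4, 2.1, 0, -0, -0.116, 32.5, -13.7, 2.1, 0, -0.001, -0.117, 33.9, -9.8, 2.1, 0, 0, -0.116, 34.8, -5.8, 2, 0, 0, -0.117, 35.3, -1.7, 2.1, 0, 0, -0.116
35.2, 2.4, 2.1, 0, -0, -0.117, 34.7, 6.5, 2, 0, -0, -0.116, 33.7, 10.5, 2.1, 0, -0, -0.117, 32.3, 14.3, 2.1, 0, -0, -0.116, 30.4, 18, 2.1, 0, -0, -0.117, 28, 21.4, 2, 0, -0.001, -0.116, 25.5, 24.5, 2.1, 0, 0, -0.117, 22.4, 27.3, 2, 0, 0, -0.117
19, 29.7, 2, 0, 0, -0.116, 15.5, 31.7, 2.1, 0, 0, -0.117, 11.7, 33.3, 2, 0, -0, -0.116, 7.7, 34.5, 2.1, 0, -0, -0.117, 3.7, 35.1, 2, 0, -0, -0.116, -0.5, 35.3, 2.1, 0, -0, -0.117, -4.5, 35, 2, 0, -0, -0.116, -8.6, 34.2, 2, 0, -0.001, -0.117
-12.5, 33, 2.1, 0, 0, -0.116, -16.2, 31.4, 2, 0, 0, -0.117
```

Request:
apply_moves(moves=[22.9,-26.8,2,0,0,-0.117,25.9,-24,2,0,0,-0.117,28.5,-20.8,2,0,0,-0.117,30.8,-17.4,2,0,0,-0.116,32.5,-13.7,2,0,0,-0.117,33.9,-9.8,2,0,0,-0.116,34.8,-5.8,2,0,0,-0.117,35.3,-1.7,2,0,0,-0.116])

```text
clock: 0.77
eef_pos: [0.2884, -0.2137, 0.1875]
tool_rot: [-2.468, -1.943, -0.0]
ft_force: [1.3, 0.9, 0.5]
grip_width: 0.0853
finger_force: 0.0
```

Request:
apply_moves(moves=[35.2,2.4,2,0,0,-0.117,34.7,6.5,2,0,0,-0.116,33.7,10.5,2,0,0,-0.117,32.3,14.3,2,0,0,-0.116,30.4,18,2,0,0,-0.117,28,21.4,2,0,0,-0.116,25.5,24.5,2,0,0,-0.117,22.4,27.3,2,0,0,-0.117])

```text
clock: 1.43
eef_pos: [0.3746, 0.0554, 0.1717]
tool_rot: [1.329, 2.847, -0.0]
ft_force: [0.8, -0.5, 0.2]
grip_width: 0.0857
finger_force: 0.0
```

Request:
apply_moves(moves=[19,29.7,2,0,0,-0.116,15.5,31.7,2,0,0,-0.117,11.7,33.3,2,0,0,-0.116,7.7,34.5,2,0,0,-0.117,3.7,35.1,2,0,0,-0.116,-0.5,35.3,2,0,0,-0.117,-4.5,35,2,0,0,-0.116,-8.6,34.2,2,0,0,-0.117])

```text
clock: 2.1
eef_pos: [0.4606, 0.3241, 0.1552]
tool_rot: [0.092, -3.139, 0.001]
ft_force: [1.2, -1.2, 0.9]
grip_width: 0.0855
finger_force: 0.0
```

Request:
apply_moves(moves=[-12.5,33,2,0,0,-0.116,-16.2,31.4,2,0,0,-0.117,0,0,0,0,0,0,0,0,0,0,0,0])

```text
clock: 2.43
eef_pos: [0.4815, 0.3906, 0.1491]
tool_rot: [0.448, -3.105, 0.003]
ft_force: [-0.7, -0.1, 1.0]
grip_width: 0.0852
finger_force: 0.0
```

```bash
python3 - <<'E'
from station import r, vision
from h import *
c=vision.camera("wrist");pickle.dump(c,open("w1.pkl","wb"))
cv2.imwrite("pics/w1.png",c["color"][:,:,::-1])
o=r.observe();print(o["clock"],o["eef_pos"],o["tool_rot"],o["joint_pos"],o["ft_force"])
print(proj(c,[[.4828,.3898,.041]]))
E
```

```text
2.4833 [0.481578   0.3895419  0.15041329] [ 4.46216276e-01 -3.10671017e+00  2.86289854e-03] [ 5.72145494e-01  2.95559764e-01  2.72643293e-01  1.55136685e+00
 -4.09494709e-04  2.86837782e-01] [ 0.48632644  0.55495235 -0.53399241]
[[320.33810394 192.83760126]]
```

View pics/w1.png

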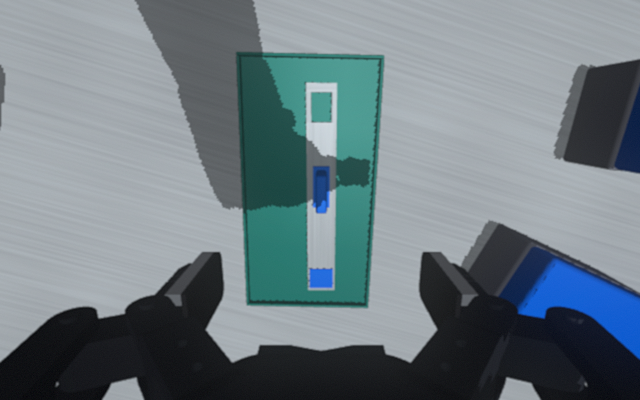

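The wrist view shows the bar upright in the picture: eye end corners (305,83), (337,83), pad end corners (309,290), (333,290), tab at (321,188).

```bash
python3 - <<'E'
from h import *
c=pickle.load(open("w1.pkl","rb"))
z=.007
p,e=fit([(c,[(-.095,-.014,z),(-.095,.014,z),(.112,-.014,z),(.112,.014,z)],[(305,83),(337,83),(309,290.5),(333.5,290.5)])],[.48,.39,.28])
print(p,e.round(1).tolist())
plan([p[0],p[1],.0135],toolR(p[2]),8)
E
```

```text
[0.48426244 0.39093411 0.28874157] [[0.5, 0.5], [-0.5, 0.5], [-0.9, -0.7], [0.9, -0.7]]
-0.4, 0.1, 17.1, -0, -0, -0, -0.5, 0.1, 17.1, -0, -0.001, -0.001, -0.4, 0.1, 17.1, -0.001, -0, -0, -0.4, 0.1, 17.2, 0, -0.001, -0.001, -0.4, 0, 17.1, 0, -0, -0, -0.4, 0.1, 17.1, -0, -0, -0.001, -0.3, 0.1, 17.1, -0, -0.001, -0, -0.4, 0.1, 17.1, -0, -0, -0
```

Request:
apply_moves(moves=[-0.4,0.1,17.1,0,0,-0.001,-0.5,0.1,17.1,0,0,-0.001,-0.4,0.1,17.1,0,0,-0.001,-0.4,0.1,17.1,0,0,-0.001,-0.4,0,17.1,0,-0.001,0,-0.4,0,17.1,0,-0.001,0,-0.4,0,17.1,0,-0.001,0,0,0,17,0,0,0])

```text
clock: 3.15
eef_pos: [0.4852, 0.3893, 0.0159]
tool_rot: [-0.448, 3.105, 0.001]
ft_force: [0.6, -0.5, 0.5]
grip_width: 0.0854
finger_force: 0.0
```

Request:
apply_moves(moves=[0,0,0,0,0,0,0,0,0,0,0,0,0,0,0,0,0,0,0,0,0,0,0,0,0,0,0,0,0,0,0,0,0,0,0,0,0,0,0,0,0,0,0,0,0,0,0,0], hand=0)

```text
clock: 3.82
eef_pos: [0.4854, 0.3911, 0.0159]
tool_rot: [-0.452, 3.105, 0.001]
ft_force: [-0.0, 0.3, 3.1]
grip_width: -0.0001
finger_force: 1.9
```

Request:
apply_moves(moves=[0,0,0,0,0,0,0,0,0,0,0,0,0,0,0,0,0,0])

```text
clock: 4.07
eef_pos: [0.4855, 0.3912, 0.0159]
tool_rot: [-0.452, 3.105, 0.001]
ft_force: [-0.1, -0.3, 1.7]
grip_width: 0.0
finger_force: 1.2
```

```bash
python3 - <<'E'
from station import r, vision
from h import *
c=vision.camera("wrist");s=vision.camera("scene");pickle.dump((c,s),open("w2.pkl","wb"))
a=c["color"][:,:,::-1]; b=cv2.resize(s["color"][150:270,370:530,::-1],None,fx=3.33,fy=3.33,interpolation=cv2.INTER_CUBIC)[:400]
b=cv2.resize(s["color"][160:270,390:510,::-1],(436,400),interpolation=cv2.INTER_CUBIC)
cv2.imwrite("pics/w2.png",np.hstack([a[:,130:494],b]))
E
```

```text
(no output)
```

View pics/w2.png

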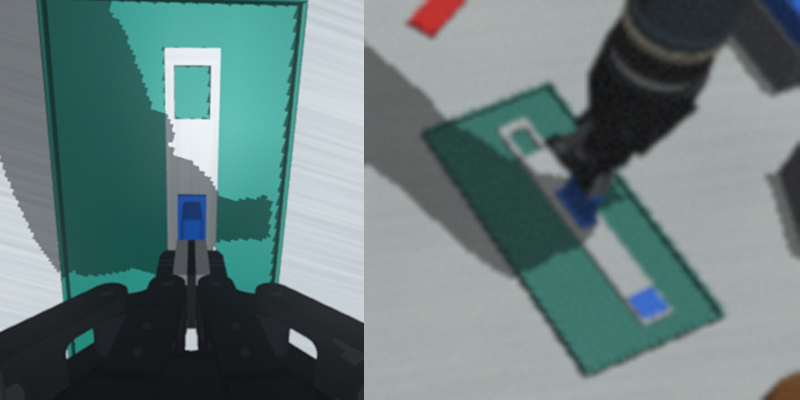

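```bash
python3 - <<'E'
from h import *
from station import r
o=r.observe();print(o["eef_pos"],o["grip_width"],o["finger_force"])
c,s=pickle.load(open("w2.pkl","rb"))
B=lambda P,p:np.array(P)@R.from_euler('z',p[2]).as_matrix().T+[p[0],p[1],0]
p=[.4843,.391,.2887]
P=[(-.095,-.014,.007),(-.095,.014,.007),(-.0873,-.0095,.007),(-.0608,.0095,.007),(-.017,0,.041),(.017,0,.041),(-.02,-.008,.011),(.02,.008,.011),(0,0,.016)]
for n,q,w in zip(["eye-","eye+","hole far","hole near","tabtop-","tabtop+","foot-","foot+","tcp"],proj(c,B(P,p)).round(0)-[130,0],proj(s,B(P,p)).round(1)): print(n,q,((w-[390,160])*3.636+[364,0]).round())
E
```

```text
[0.48542888 0.39113502 0.01589199] 1.22467864682629e-05 1.467095822445117
eye- [165.  50.] [498. 128.]
eye+ [220.  50.] [525. 117.]
hole far [174.  66.] [507. 133.]
hole near [210. 120.] [544. 148.]
tabtop- [192. 218.] [575. 170.]
tabtop+ [192. 284.] [600. 202.]
foot- [178. 196.] [555. 190.]
foot+ [206. 263.] [600. 220.]
tcp [192. 234.] [579. 202.]
```

Request:
apply_moves(moves=[0,0,-5,0,0,0,0,0,-5,0,0,0,0,0,-5,0,0,0,0,0,-5,0,0,0,0,0,0,0,0,0,0,0,0,0,0,0])

```text
clock: 4.67
eef_pos: [0.4855, 0.3912, 0.0361]
tool_rot: [-0.452, 3.105, 0.002]
ft_force: [-0.0, -0.5, 0.4]
grip_width: -0.0003
finger_force: 0.0
```

```bash
python3 - <<'E'
from station import r, vision
from h import *
c=vision.camera("wrist");s=vision.camera("scene");pickle.dump((c,s),open("w3.pkl","wb"))
a=cv2.resize(c["color"][140:400,200:440,::-1],(553,600),interpolation=cv2.INTER_CUBIC)
b=cv2.resize(s["color"][180:240,430:470,::-1],(240,360),interpolation=cv2.INTER_CUBIC)
C=np.zeros((600,793,3),np.uint8);C[:,:553]=a;C[:360,553:]=b
cv2.imwrite("pics/w3.png",C)
E
```

```text
(no output)
```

View pics/w3.png

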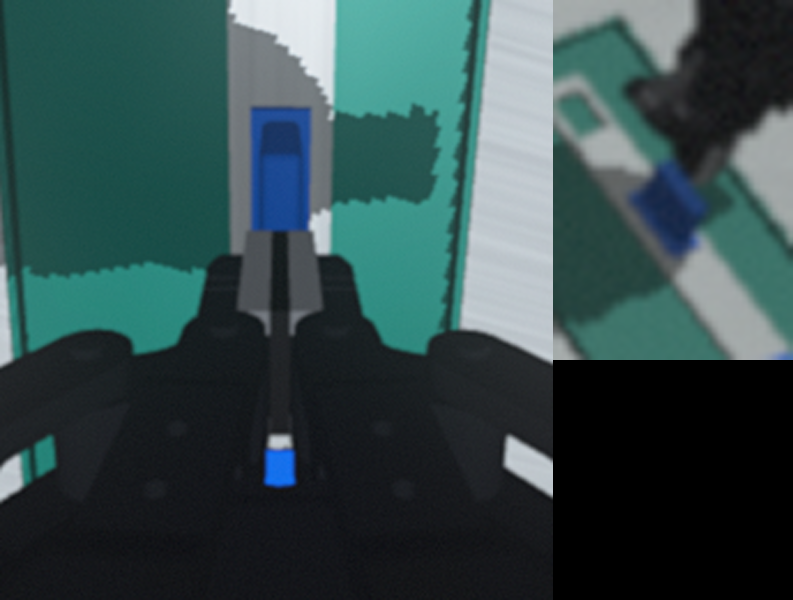

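```bash
python3 - <<'E'
from h import *
from station import r
o=r.observe();print(o["eef_pos"],o["joint_pos"])
c,s=pickle.load(open("w3.pkl","rb"))
Rt=R.from_rotvec(o["tool_rot"])
print("campos in tool", Rt.inv().apply(-c["view"][:3,:3].T@c["view"][:3,3]-o["eef_pos"]), "cam look in tool",Rt.inv().apply(c["view"][:3,:3].T@[0,0,-1]))
for zz in (0,-.02,-.04):
  for xx in (-.011,.0,.011):
    P=o["eef_pos"]+Rt.apply([xx,0,zz])
    print(zz,xx,((proj(c,P)[0]-[200,140])*2.307).round(),((proj(s,P)[0]-[430,180])*6+[553,0]).round())
E
```

```text
[0.48497169 0.39083337 0.03528041] [ 5.71160529e-01  3.24514702e-01  7.87961357e-02  1.32242606e+00
 -8.23123188e-04  2.81926540e-01]
campos in tool [ 0.06464554 -0.00052275 -0.17158243] cam look in tool [-0.26138276  0.00135258  0.96523428]
0 -0.011 [280. 258.] [692. 211.]
0 0.0 [280. 216.] [679. 194.]
0 0.011 [280. 173.] [666. 177.]
-0.02 -0.011 [280. 296.] [704. 189.]
-0.02 0.0 [281. 249.] [690. 172.]
-0.02 0.011 [281. 201.] [677. 155.]
-0.04 -0.011 [281. 343.] [716. 167.]
-0.04 0.0 [281. 291.] [702. 150.]
-0.04 0.011 [281. 237.] [688. 132.]
```

```bash
python3 - <<'E'
from h import *
c,s=pickle.load(open("w3.pkl","rb"))
from station import r
o=r.observe()
Rt=R.from_rotvec(o["tool_rot"])
for y in (-.0427,.0427):
  for zz in (0,-.013,-.026,-.04,-.05):
    print(y,zz,[proj(c,o["eef_pos"]+Rt.apply([xx,y,zz]))[0].round().tolist() for xx in (.011,0,-.011)])
E
```

```text
-0.0427 0 [[244.0, 215.0], [245.0, 234.0], [246.0, 252.0]]
-0.0427 -0.013 [[238.0, 222.0], [239.0, 243.0], [240.0, 262.0]]
-0.0427 -0.026 [[231.0, 231.0], [233.0, 253.0], [234.0, 274.0]]
-0.0427 -0.04 [[222.0, 243.0], [224.0, 266.0], [226.0, 288.0]]
-0.0427 -0.05 [[215.0, 252.0], [217.0, 277.0], [220.0, 301.0]]
0.0427 0 [[399.0, 215.0], [398.0, 234.0], [397.0, 252.0]]
0.0427 -0.013 [[405.0, 222.0], [404.0, 243.0], [403.0, 262.0]]
0.0427 -0.026 [[412.0, 231.0], [411.0, 253.0], [409.0, 274.0]]
0.0427 -0.04 [[421.0, 243.0], [419.0, 266.0], [417.0, 288.0]]
0.0427 -0.05 [[428.0, 252.0], [426.0, 277.0], [424.0, 301.0]]
```

Fingers closed to 0 mm with the tab un-gripped. In the pictures the fingertips sit well behind the reported TCP (tip edge at crop (280,230), where the TCP would be at about (280,173)). I'll touch the tab top, at z = 41 mm, with shut fingers to measure the real tip offset.

Request:
apply_moves(moves=[0,0,6,0,0,0,0,0,6,0,0,0,0,0,5,0,0,0,0,0,0,0,0,0,0,0,0,0,0,0])

```text
clock: 5.18
eef_pos: [0.4845, 0.3905, 0.0174]
tool_rot: [-0.453, 3.107, -0.0]
ft_force: [0.6, 0.5, 0.3]
grip_width: 0.0005
finger_force: 0.0
```

Request:
apply_moves(moves=[0,0,1,0,0,0,0,0,1,0,0,0,0,0,1,0,0,0,0,0,0,0,0,0])

```text
clock: 5.52
eef_pos: [0.4852, 0.391, 0.0159]
tool_rot: [-0.452, 3.105, 0.001]
ft_force: [-0.7, -0.3, 2.0]
grip_width: 0.0003
finger_force: 1.0
```

Request:
apply_moves(moves=[0,0,1,0,0,0,0,0,1,0,0,0,0,0,0,0,0,0])

```text
clock: 5.77
eef_pos: [0.4853, 0.391, 0.0159]
tool_rot: [-0.452, 3.105, 0.001]
ft_force: [-3.4, -2.8, 9.7]
grip_width: 0.0003
finger_force: 4.6
```

Request:
apply_moves(moves=[0,0,-5,0,0,0,0,0,-5,0,0,0,0,0,0,0,0,0,0,0,0,0,0,0,0,0,0,0,0,0,0,0,0,0,0,0,0,0,0,0,0,0,0,0,0,0,0,0], hand=60)

```text
clock: 6.43
eef_pos: [0.4848, 0.3907, 0.0229]
tool_rot: [-0.452, 3.107, 0.0]
ft_force: [-0.3, -0.7, -0.5]
grip_width: 0.0598
finger_force: 0.0
```

Request:
apply_moves(moves=[0,0,6,0,0,0,0,0,7,0,0,0,0,0,7,0,0,0,0,0,6,0,0,0,0,0,4,0,0,0,0,0,3,0,0,0,0,0,0,0,0,0,0,0,0,0,0,0])

```text
clock: 7.1
eef_pos: [0.485, 0.3908, -0.0099]
tool_rot: [-0.452, 3.106, 0.0]
ft_force: [1.0, -0.1, 0.0]
grip_width: 0.0596
finger_force: 0.0
```

Request:
apply_moves(moves=[0,0,0,0,0,0,0,0,0,0,0,0,0,0,0,0,0,0,0,0,0,0,0,0,0,0,0,0,0,0,0,0,0,0,0,0,0,0,0,0,0,0,0,0,0,0,0,0], hand=0)

```text
clock: 7.77
eef_pos: [0.4856, 0.3912, -0.0091]
tool_rot: [-0.452, 3.105, 0.001]
ft_force: [0.3, -0.1, 1.6]
grip_width: 0.0092
finger_force: 59.3
```

```bash
cat >> h.py <<'E'
S=[.5510,-.0047,-.0719]; DX=.0018; DZ=.0121
def bt(ex,ez,th,yo=0.,dyaw=0.,S=S,dx=DX,dz=DZ):
    """TCP pose with eye's low bottom edge at shaker (ex,yo,ez), tilt th"""
    Rz=R.from_euler('z',S[2]+dyaw); B=Rz*R.from_euler('y',-th)
    E=np.array([S[0],S[1],0])+R.from_euler('z',S[2]).apply([ex,yo,ez])
    return E+B.apply([dx+.08725,0,-dz]), toolR(S[2]+dyaw,th)
E
python3 - <<'E'
from h import *
from station import r
o=r.observe(); R0=R.from_rotvec(o["tool_rot"]); p=o["eef_pos"]+[0,0,.2]
P,Q=bt(-.125,.155,np.radians(35)); print(P)
plan(P,Q,16,p,R0)
E
```

```text
[ 0.50600233 -0.00145908  0.19616524]
5.8, -23.9, -0.4, 0.007, -0.038, 0.022, 5.2, -24, -0.4, 0.007, -0.037, 0.022, 4.7, -24.1, -0.4, 0.007, -0.038, 0.022, 4.1, -24.2, -0.4, 0.007, -0.037, 0.021, 3.7, -24.3, -0.4, 0.007, -0.038, 0.022, 3, -24.4, -0.3, 0.007, -0.037, 0.022, 2.5, -24.5, -0.3, 0.007, -0.038, 0.022, 2, -24.5, -0.2, 0.007, -0.037, 0.022
1.4, -24.5, -0.1, 0.007, -0.038, 0.022, 0.9, -24.5, 0.1, 0.007, -0.037, 0.021, 0.4, -24.6, 0.2, 0.006, -0.038, 0.022, -0.2, -24.6, 0.3, 0.007, -0.037, 0.022, -0.6, -24.5, 0.5, 0.007, -0.038, 0.022, -1.2, -24.6, 0.8, 0.007, -0.037, 0.022, -1.7, -24.5, 0.9, 0.007, -0.038, 0.022, -2.2, -24.4, 1.3, 0.007, -0.037, 0.021
```

Request:
apply_moves(moves=[0,0,-10,0,0,0,0,0,-25,0,0,0,0,0,-30,0,0,0,0,0,-30,0,0,0,0,0,-30,0,0,0,0,0,-30,0,0,0,0,0,-30,0,0,0,0,0,-15,0,0,0])

```text
clock: 8.43
eef_pos: [0.4856, 0.3913, 0.1954]
tool_rot: [-0.451, 3.101, 0.004]
ft_force: [0.9, 0.3, -0.6]
grip_width: 0.0088
finger_force: 58.9
```

Request:
apply_moves(moves=[5.8,-24,-0.4,0.007,-0.038,0.022,5.2,-24,-0.4,0.007,-0.037,0.022,4.7,-24,-0.4,0.007,-0.038,0.022,4.1,-24,-0.4,0.007,-0.037,0.021,3.7,-24.3,-0.4,0.007,-0.038,0.022,3,-24.4,-0.3,0.007,-0.037,0.022,2.5,-24.5,-0.3,0.007,-0.038,0.022,2,-24.5,-0.2,0.007,-0.037,0.022])

```text
clock: 9.1
eef_pos: [0.4939, 0.1933, 0.193]
tool_rot: [-0.158, 2.829, -0.017]
ft_force: [0.1, -0.2, -1.1]
grip_width: 0.0089
finger_force: 59.0
```

Request:
apply_moves(moves=[1.4,-24.5,-0.1,0.007,-0.038,0.022,0.9,-24.5,0.1,0.007,-0.037,0.021,0.4,-24.6,0.2,0.006,-0.038,0.022,-0.2,-24.6,0.3,0.007,-0.037,0.022,-0.6,-24.5,0.5,0.007,-0.038,0.022,-1.2,-24.6,0.8,0.007,-0.037,0.022,-1.7,-24.5,0.9,0.007,-0.038,0.022,-2.2,-24.4,1.3,0.007,-0.037,0.021])

```text
clock: 9.77
eef_pos: [0.504, -0.0025, 0.1953]
tool_rot: [0.091, 2.53, -0.03]
ft_force: [-0.6, -0.4, -2.0]
grip_width: 0.009
finger_force: 59.0
```

Request:
apply_moves(moves=[0,0,0,0,0,0,0,0,0,0,0,0,0,0,0,0,0,0])

```text
clock: 10.02
eef_pos: [0.5046, -0.0014, 0.1957]
tool_rot: [0.09, 2.531, -0.029]
ft_force: [0.3, 0.8, -1.5]
grip_width: 0.0088
finger_force: 59.1
```

```bash
python3 - <<'E'
from station import r, vision
from h import *
c=vision.camera("wrist");s=vision.camera("scene");t=vision.camera("top");o=r.observe();pickle.dump((c,s,t,o),open("w4.pkl","wb"))
print(o["eef_pos"],R.from_rotvec(o["tool_rot"]).as_matrix().round(4).tolist(),o["joint_pos"].round(2),o["ft_force"])
P,Q=bt(-.125,.155,np.radians(35));print(P,Q.as_rotvec(),(Q.inv()*R.from_rotvec(o["tool_rot"])).as_rotvec())
a=cv2.resize(c["color"][0:290,160:480,::-1],(640,580),interpolation=cv2.INTER_CUBIC)
b=cv2.resize(s["color"][185:300,300:332,::-1],(160,575),interpolation=cv2.INTER_CUBIC)
C=np.zeros((580,800,3),np.uint8);C[:,:640]=a;C[:575,640:]=b
cv2.imwrite("pics/w4.png",C)
E
```

```text
[ 0.50519001 -0.00060575  0.19614999] [[-0.8179, 0.0694, 0.5711], [0.0567, 0.9976, -0.0401], [-0.5725, -0.0004, -0.8199]] [-0.18 -0.75 -0.67  1.04  0.06 -0.09] [-0.55897946  0.08206249 -0.59561529]
[ 0.50600233 -0.00145908  0.19616524] [ 0.09096886  2.52933699 -0.02868237] [-0.00104357  0.00131147 -0.002231  ]
```

View pics/w4.png

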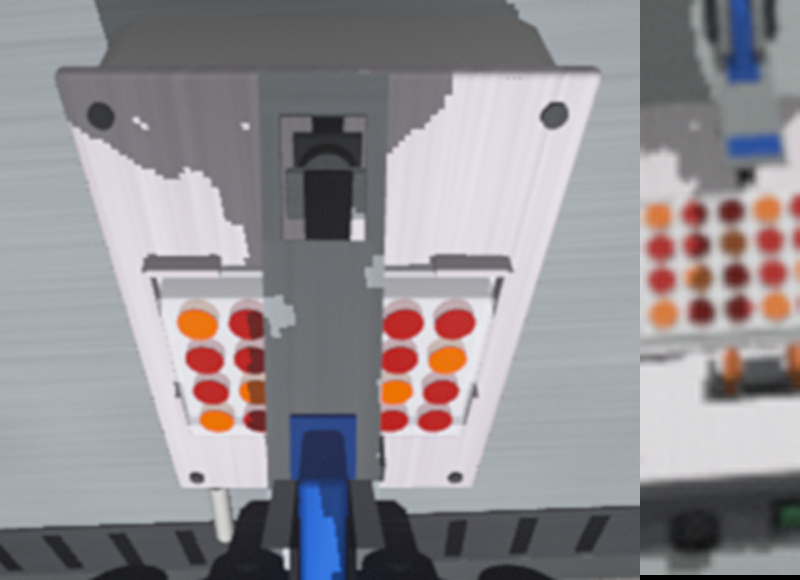

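The wrist view shows the platform corners at crop (58,72), (601,72), (180,488), (473,487). The eye runs from (281,116) to (367,238), the head's near end is at v=170 with u 305–352, and the saddle's far edge is at v=218. Next I'll fit the shaker, bar and post.

```bash
python3 - <<'E'
from h import *
c,s,t,o=pickle.load(open("w4.pkl","rb"))
px=lambda l:[(u/2+160-.25,v/2-.25) for u,v in l]
z=.098
L=[(-.112,-.082,z),(-.112,.082,z),(.112,-.082,z),(.112,.082,z)]
p,e=fit([(c,L,px([(57,73),(602,73),(180,489),(473,488)]))],S);print("S wrist",p,e.round(1).tolist())
Rz=R.from_euler('z',p[2])
W=lambda q,p=p:R.from_euler('z',p[2]).apply(q)+[p[0],p[1],0]
cr=lambda P:((proj(c,P)-[160,0]+.25)*2).round().tolist()
# bar pose via tool
Rt=R.from_rotvec(o["tool_rot"]); B=Rt*R.from_matrix(np.diag([-1,1,-1.]))
bl=lambda q,dx=DX,dz=DZ:o["eef_pos"]+B.apply(np.array(q)-[dx,0,-dz])
print("hole pred", cr([bl(q) for q in [(-.08725,-.0095,.004),(-.08725,.0095,.004),(-.06075,-.0095,.004),(-.06075,.0095,.004)]]))
print("end pred",cr([bl(q) for q in [(-.095,-.014,.004),(-.095,.014,.004)]]))
# fit dx,dz,dy from hole seen
obs=np.array(px([(281,116),(367,116),(281,239),(366,239)]))
def f(v):
    return (proj(c,[bl(np.array(q)+[0,v[1],0],v[0],v[2]) for q in [(-.08725,-.0095,.004),(-.08725,.0095,.004),(-.06075,-.0095,.004),(-.06075,.0095,.004)]])-obs).ravel()
q=least_squares(f,[DX,0,DZ]);print("dx,dy,dz",q.x,q.fun.round(1))
for xp in (-.086,-.08,-.074,-.068,-.062):
    print(xp,"head near top",cr([W((xp-.016,-.007,.132)),W((xp-.016,.007,.132))]),"saddle far",cr([W((xp+.008,-.013,.118)),W((xp+.008,.013,.118))]),"near",cr([W((xp-.008,-.013,.118))]))
print("brackets? clip")
E
```

```text
S wrist [ 0.55220112 -0.00274959 -0.07046128] [[-1.8, 0.6], [2.0, 0.4], [-0.2, -0.8], [0.2, -0.4]]
hole pred [[283.0, 115.0], [370.0, 114.0], [285.0, 240.0], [368.0, 240.0]]
end pred [[261.0, 76.0], [392.0, 75.0]]
dx,dy,dz [ 0.0019543  -0.0006315   0.00979877] [-0.2 -0.2 -0.1 -0.2  0.9  0.3 -0.5  0.2]
-0.086 head near top [[305.0, 166.0], [356.0, 166.0]] saddle far [[288.0, 212.0], [370.0, 212.0]] near [[286.0, 166.0]]
-0.08 head near top [[305.0, 186.0], [355.0, 186.0]] saddle far [[289.0, 228.0], [369.0, 228.0]] near [[287.0, 184.0]]
-0.074 head near top [[306.0, 204.0], [354.0, 204.0]] saddle far [[290.0, 244.0], [368.0, 244.0]] near [[288.0, 201.0]]
-0.068 head near top [[306.0, 222.0], [353.0, 222.0]] saddle far [[290.0, 259.0], [367.0, 259.0]] near [[289.0, 218.0]]
-0.062 head near top [[307.0, 239.0], [353.0, 239.0]] saddle far [[291.0, 273.0], [366.0, 273.0]] near [[289.0, 234.0]]
brackets? clip
```

Post found at shaker x ≈ -84.5 mm. Next I'll lower the tilted bar in front of the head (-x side), then feel forward.

```bash
cat >> h.py <<'E'
S2=[.5522,-.0028,-.0705]; XP=-.0845
kw=dict(S=S2,dx=.00195,dz=.0115)
def rel(a,b,n):  # moves between two bt poses (ex,ez,thdeg)
    p0,R0=bt(a[0],a[1],np.radians(a[2]),**kw); p1,R1=bt(b[0],b[1],np.radians(b[2]),**kw)
    plan(p1,R1,n,p0,R0)
def where(p,Rt,kw=kw):
    B=Rt*R.from_matrix(np.diag([-1,1,-1.])); E=p+B.apply([-.08725-kw['dx'],0,kw['dz']])
    return R.from_euler('z',-kw['S'][2]).apply(E-[kw['S'][0],kw['S'][1],0]),B.as_euler('zyx',degrees=True)
E
python3 - <<'E'
from h import *
c,s,t,o=pickle.load(open("w4.pkl","rb"))
Rt=R.from_rotvec(o["tool_rot"]);print(where(o["eef_pos"],Rt))
P,Q=bt(-.110,.121,np.radians(35),**kw);plan(P,Q,8,o["eef_pos"],Rt)
print("fwd");rel((-.110,.121,35),(-.095,.121,35),5)
E
```

```text
(array([-0.12676691, -0.0012221 ,  0.15451178]), array([ -4.85099429, -34.82669417,  -2.79915827]))
0.7, 0.1, 4.6, 0, -0, 0, 0.7, 0.2, 4.6, 0, -0, 0, 0.6, 0.1, 4.7, 0, -0, 0, 0.7, 0.2, 4.6, 0, -0.001, 0.001, 0.7, 0.1, 4.6, 0, 0, -0, 0.7, 0.1, 4.6, 0, 0, -0, 0.7, 0.2, 4.6, 0, -0, -0, 0.6, 0.1, 4.7, 0, -0, 0
fwd
-2.5, 0, 1.7, 0, 0, 0, -2.4, 0, 1.7, 0, 0, 0, -2.5, 0, 1.8, 0, 0, 0, -2.4, 0, 1.7, 0, 0, 0, -2.5, 0, 1.7, 0, 0, 0
```

Request:
apply_moves(moves=[0.7,0.1,4.6,0,0,0,0.7,0.2,4.6,0,0,0,0.7,0.1,4.6,0,0,0,0.7,0.2,4.6,0,0,0,0.7,0.1,4.6,0,0,0,0.7,0.1,4.6,0,0,0,0.7,0.2,4.6,0,0,0,0.6,0.1,4.7,0,0,0])

```text
clock: 10.83
eef_pos: [0.5218, -0.0018, 0.1618]
tool_rot: [0.09, 2.531, -0.029]
ft_force: [-0.0, 0.0, -1.1]
grip_width: 0.0091
finger_force: 59.1
```

Request:
apply_moves(moves=[-2.5,0,1.7,0,0,0,-2.5,0,1.7,0,0,0,-2.4,0,1.7,0,0,0,-2.4,0,1.7,0,0,0,0,0,0,0,0,0,0,0,0,0,0,0])

```text
clock: 11.33
eef_pos: [0.5338, -0.0027, 0.1627]
tool_rot: [0.09, 2.53, -0.029]
ft_force: [-0.1, -1.7, -1.3]
grip_width: 0.0089
finger_force: 59.1
```

```bash
cat > look.py <<'E'
from station import r, vision
from h import *
import sys
n=int(sys.argv[1]) if len(sys.argv)>1 else 4
fs=[];ps=[]
for i in range(n):
    c=vision.camera("wrist");o=r.observe();fs.append(o["ft_force"]);ps.append(where(o["eef_pos"],R.from_rotvec(o["tool_rot"]))[0])
pickle.dump((c,o),open("last.pkl","wb"))
F=np.mean(fs,0);print("t",o["clock"],"F shaker axes",R.from_euler('z',-S2[2]).apply(F).round(2),"E mm",(np.mean(ps,0)*1e3).round(1),"tilt",np.degrees(np.arcsin((R.from_rotvec(o["tool_rot"]).as_matrix()@[-1,0,0])[2])).round(2),"M",o["moment"].round(2))
E
python3 look.py 5; python3 - <<'E'
import pickle,cv2
c,o=pickle.load(open("last.pkl","rb"))
cv2.imwrite("pics/w5.png",cv2.resize(c["color"][0:150,260:390,::-1],(520,600),interpolation=cv2.INTER_CUBIC))
E
```

```text
t 11.5833 F shaker axes [ 0.05  0.45 -0.77] E mm [-98.3  -1.1 120.9] tilt 34.95 M [0.06 0.76 0.05]
```

View pics/w5.png

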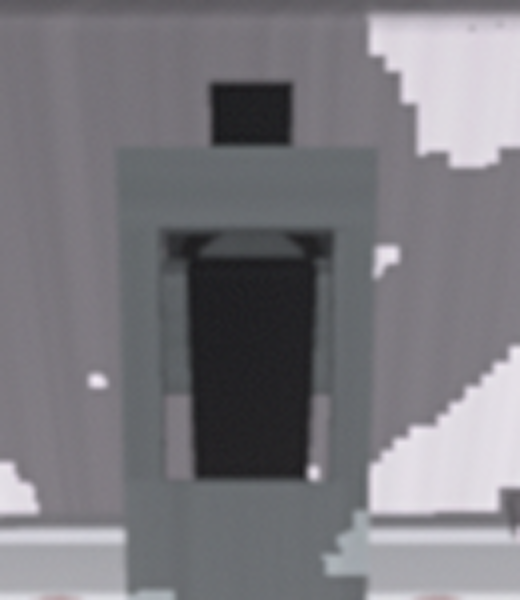

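The eye (160–335, 230–480) now surrounds the head (190–315, from v=258), laterally centred within 0.5 mm.

```bash
python3 - <<'E'
from h import *
c,o=pickle.load(open("last.pkl","rb"))
cr=lambda P:((proj(c,P)-[260,0]+.4)*4).round().tolist()
W=lambda q:R.from_euler('z',S2[2]).apply(q)+[S2[0],S2[1],0]
for xp in (-.087,-.0845,-.082): print(xp,cr([W((xp-.016,-.007,.132)),W((xp-.016,.007,.132))]))
print("platform near edge", cr([W((-.112,0,.098))]))
Rt=R.from_rotvec(o["tool_rot"]); B=Rt*R.from_matrix(np.diag([-1,1,-1.]))
bl=lambda q,dx,dz:o["eef_pos"]+B.apply(np.array(q)-[dx,0,-dz])
for dx,dz in ((.00195,.0115),(.00195,.0098),(.00195,.0121),(.0,.0115)): print(dx,dz,cr([bl(q,dx,dz) for q in [(-.08725,-.0095,.004),(-.08725,.0095,.004),(-.06075,-.0095,.004),(-.06075,.0095,.004),(-.095,-.014,.004)]]))
rel((-.098,.121,35),(-.0935,.121,35),3)
E
```

```text
-0.087 [[190.0, 236.0], [325.0, 236.0]]
-0.0845 [[191.0, 259.0], [324.0, 259.0]]
-0.082 [[192.0, 282.0], [323.0, 282.0]]
platform near edge [[257.0, 16.0]]
0.00195 0.0115 [[160.0, 222.0], [335.0, 222.0], [164.0, 473.0], [331.0, 473.0], [117.0, 144.0]]
0.00195 0.0098 [[161.0, 225.0], [334.0, 225.0], [165.0, 473.0], [330.0, 473.0], [119.0, 148.0]]
0.00195 0.0121 [[160.0, 221.0], [335.0, 221.0], [164.0, 473.0], [331.0, 473.0], [117.0, 143.0]]
0.0 0.0115 [[161.0, 242.0], [334.0, 242.0], [164.0, 491.0], [330.0, 491.0], [118.0, 164.0]]
-1.2, -0, 0.9, 0, 0, 0, -1.3, 0, 0.8, 0, 0, 0, -1.2, -0, 0.9, 0, 0, 0
```

Request:
apply_moves(moves=[-1.2,0,0.9,0,0,0,-1.3,0,0.8,0,0,0,-1.2,0,0.9,0,0,0,-0.8,0,0.6,0,0,0,0,0,0,0,0,0])

```text
clock: 12.0
eef_pos: [0.5393, -0.003, 0.1624]
tool_rot: [0.09, 2.53, -0.029]
ft_force: [0.8, 0.1, -1.8]
grip_width: 0.0087
finger_force: 59.1
```

```bash
python3 look.py 5
```

```text
t 12.25 F shaker axes [-0.13  0.11 -1.51] E mm [-92.8  -1.1 120.7] tilt 34.93 M [ 0.05  0.74 -0.01]
```

Request:
apply_moves(moves=[-0.8,0,0.6,0,0,0,0,0,0,0,0,0,0,0,0,0,0,0])

```text
clock: 12.5
eef_pos: [0.5401, -0.0031, 0.1623]
tool_rot: [0.09, 2.53, -0.029]
ft_force: [0.1, 0.7, -1.2]
grip_width: 0.009
finger_force: 59.1
```

```bash
python3 look.py 5
```

```text
t 12.75 F shaker axes [ 0.03  0.11 -0.97] E mm [-91.8  -1.1 120.7] tilt 34.94 M [-0.02  0.7  -0.02]
```

Request:
apply_moves(moves=[-0.8,0,0.6,0,0,0,0,0,0,0,0,0,0,0,0,0,0,0])

```text
clock: 13.0
eef_pos: [0.5411, -0.0031, 0.1623]
tool_rot: [0.09, 2.53, -0.029]
ft_force: [0.3, -0.4, -1.2]
grip_width: 0.0089
finger_force: 59.1
```

```bash
python3 look.py 5
```

```text
t 13.25 F shaker axes [-0.02 -0.42 -1.52] E mm [-90.8  -1.1 120.6] tilt 34.94 M [0.07 0.76 0.03]
```

Request:
apply_moves(moves=[-0.6,0.1,0.4,0,0,0,0,0,0,0,0,0,0,0,0,0,0,0])

```text
clock: 13.5
eef_pos: [0.5418, -0.0031, 0.1623]
tool_rot: [0.09, 2.53, -0.029]
ft_force: [0.7, 0.2, -1.3]
grip_width: 0.0089
finger_force: 59.1
```

```bash
python3 look.py 5
```

```text
t 13.75 F shaker axes [ 0.2   0.18 -1.24] E mm [-90.1  -1.  120.7] tilt 34.94 M [ 0.08  0.76 -0.05]
```

Request:
apply_moves(moves=[-0.6,0.1,0.4,0,0,0,0,0,0,0,0,0,0,0,0,0,0,0])

```text
clock: 14.0
eef_pos: [0.5425, -0.003, 0.1623]
tool_rot: [0.09, 2.531, -0.029]
ft_force: [-0.8, 0.4, -0.9]
grip_width: 0.0089
finger_force: 59.1
```

```bash
python3 look.py 5
```

```text
t 14.25 F shaker axes [-0.16  0.32 -1.42] E mm [-89.4  -0.9 120.7] tilt 34.94 M [0.03 0.75 0.01]
```

Request:
apply_moves(moves=[-0.6,0.1,0.4,0,0,0,0,0,0,0,0,0,0,0,0,0,0,0])

```text
clock: 14.5
eef_pos: [0.5431, -0.003, 0.1622]
tool_rot: [0.09, 2.531, -0.029]
ft_force: [0.2, 0.4, -1.0]
grip_width: 0.009
finger_force: 59.1
```

```bash
python3 look.py 5
```

```text
t 14.75 F shaker axes [-0.6  -0.34 -1.07] E mm [-88.7  -0.8 120.6] tilt 34.93 M [ 0.    0.9  -0.05]
```

Request:
apply_moves(moves=[-0.6,0.1,0.4,0,0,0,0,0,0,0,0,0,0,0,0,0,0,0])

```text
clock: 15.0
eef_pos: [0.5438, -0.003, 0.1622]
tool_rot: [0.09, 2.531, -0.029]
ft_force: [-1.3, -0.6, -0.8]
grip_width: 0.0091
finger_force: 59.2
```

```bash
python3 look.py 6; python3 - <<'E'
import pickle,cv2,numpy as np
c,o=pickle.load(open("last.pkl","rb"))
a=c["color"].astype(int).sum(2)[0:135,323]
print(a.tolist())
E
```

```text
t 15.3 F shaker axes [-1.49 -0.5  -0.32] E mm [-88.1  -0.7 120.6] tilt 34.92 M [-0.08  1.1  -0.08]
[109, 106, 111, 109, 104, 110, 108, 105, 107, 109, 103, 102, 108, 104, 103, 103, 101, 107, 110, 101, 109, 114, 127, 135, 143, 150, 152, 149, 130, 101, 100, 101, 107, 98, 106, 175, 269, 322, 328, 325, 325, 287, 193, 108, 86, 103, 109, 101, 100, 101, 94, 99, 101, 93, 99, 101, 100, 100, 100, 95, 100, 96, 95, 95, 94, 101, 100, 95, 99, 102, 100, 97, 99, 96, 98, 99, 106, 98, 104, 103, 104, 99, 103, 96, 102, 103, 97, 104, 102, 107, 108, 105, 102, 109, 105, 101, 104, 107, 108, 102, 111, 108, 109, 108, 104, 110, 111, 106, 113, 106, 106, 148, 274, 371, 374, 354, 354, 399, 508, 542, 406, 330, 331, 332, 334, 334, 334, 332, 335, 334, 329, 338, 336, 332, 334]
```

Contact with the stem: -1.5 N. I'll now level in stages about the low edge, watching the force.

```bash
python3 - <<'E'
from h import *
x=-.0885
a=[(x,.1206,34.9),(x,.1213,28),(x,.1217,21),(x,.1217,14),(x,.1215,7),(x,.1205,0)]
for i in range(5): rel(a[i],a[i+1],3)
E
```

```text
0.5, 0, 3.4, 0, 0.04, 0, 0.5, 0, 3.3, -0, 0.04, -0, 0.2, 0, 3.4, 0, 0.04, -0
0.6, -0, 3.5, -0, 0.041, 0, 0.5, 0, 3.5, -0, 0.04, -0, 0.4, -0, 3.5, -0, 0.041, -0
0.7, 0, 3.6, 0, 0.041, 0, 0.5, -0, 3.6, 0, 0.04, -0, 0.4, -0, 3.7, 0, 0.041, 0
0.7, -0, 3.7, 0, 0.041, 0, 0.6, 0, 3.6, 0, 0.04, -0, 0.4, 0, 3.7, 0, 0.041, -0
0.7, 0, 3.9, -0, 0.041, 0, 0.6, 0, 4, -0, 0.04, -0, 0.4, 0, 4, 0, 0.041, -0
```

Request:
apply_moves(moves=[0.5,0,3.4,0,0.04,0,0.5,0,3.3,0,0.04,0,0.2,0,3.4,0,0.04,0,0,0,0,0,0,0])

```text
clock: 15.63
eef_pos: [0.549, -0.0034, 0.1529]
tool_rot: [0.095, 2.653, -0.024]
ft_force: [-3.5, -0.6, -1.4]
grip_width: 0.0087
finger_force: 59.4
```

```bash
python3 look.py 5
```

```text
t 15.8833 F shaker axes [-1.94 -0.77 -0.96] E mm [-88.   -0.8 121.1] tilt 28.09 M [-0.04  0.96 -0.05]
```

Request:
apply_moves(moves=[0.7,0,3.5,0,0.041,0,0.6,0,3.5,0,0.04,0,0.5,0,3.5,0,0.041,0,0,0,0,0,0,0])

```text
clock: 16.22
eef_pos: [0.5517, -0.0035, 0.1426]
tool_rot: [0.099, 2.773, -0.019]
ft_force: [-3.0, -1.1, -1.3]
grip_width: 0.0088
finger_force: 59.1
```

```bash
python3 look.py 5
```

```text
t 16.4667 F shaker axes [-1.52 -0.53 -1.62] E mm [-88.4  -0.6 121.4] tilt 21.14 M [-0.01  0.88 -0.03]
```

Request:
apply_moves(moves=[0.7,0,3.6,0,0.041,0,0.5,0,3.6,0,0.04,0,0.4,0,3.7,0,0.041,0,0,0,0,0,0,0])

```text
clock: 16.8
eef_pos: [0.5534, -0.0037, 0.1316]
tool_rot: [0.104, 2.896, -0.013]
ft_force: [-2.7, -0.3, -2.4]
grip_width: 0.0088
finger_force: 59.0
```

```bash
python3 look.py 5
```

```text
t 17.05 F shaker axes [-2.07 -0.21 -2.12] E mm [-88.5  -0.6 121.4] tilt 14.15 M [0.02 0.77 0.  ]
```

Request:
apply_moves(moves=[0.8,0,3.9,0,0.041,0,0.6,0,3.8,0,0.04,0,0.4,0,3.8,0,0.041,0,0,0,0,0,0,0])

```text
clock: 17.38
eef_pos: [0.5539, -0.0038, 0.1199]
tool_rot: [0.108, 3.018, -0.007]
ft_force: [-3.3, -0.3, -1.9]
grip_width: 0.0087
finger_force: 58.9
```

```bash
python3 look.py 5
```

```text
t 17.6333 F shaker axes [-2.07  0.03 -2.26] E mm [-88.5  -0.7 120.8] tilt 7.17 M [0.07 0.66 0.04]
```

```bash
python3 - <<'E'
from h import *
rel((-.0885,.1208,7.2),(-.0905,.1188,5.2),4)
E
```

```text
0.7, -0, 1.2, 0, 0.009, 0, 0.6, -0, 1.2, -0, 0.008, -0, 0.7, 0, 1.2, -0, 0.009, -0, 0.6, 0, 1.3, -0, 0.009, -0
```

Request:
apply_moves(moves=[0.7,0,1.2,0,0.009,0,0.6,0,1.2,0,0.008,0,0.7,0,1.2,0,0.009,0,0.6,0,1.3,0,0.009,0,0,0,0,0,0,0])

```text
clock: 18.05
eef_pos: [0.5525, -0.0037, 0.1153]
tool_rot: [0.109, 3.051, -0.006]
ft_force: [-1.3, 0.4, -0.9]
grip_width: 0.0089
finger_force: 59.1
```

```bash
python3 look.py 5; python3 - <<'E'
from h import *
rel((-.0905,.1188,5.2),(-.0905,.1180,4.4),1)
E
```

```text
t 18.3 F shaker axes [-0.29  0.   -1.3 ] E mm [-89.7  -0.7 118.9] tilt 5.13 M [0.04 0.16 0.03]
0.2, 0, 2, 0, 0.014, 0
```

Request:
apply_moves(moves=[0.1,0,1,0,0.007,0,0.1,0,1,0,0.007,0,0,0,0,0,0,0])

```text
clock: 18.55
eef_pos: [0.5521, -0.0035, 0.1131]
tool_rot: [0.109, 3.065, -0.005]
ft_force: [-0.7, 0.7, -1.0]
grip_width: 0.0087
finger_force: 59.1
```

```bash
python3 look.py 5
```

```text
t 18.8 F shaker axes [ 0.05 -0.02 -1.07] E mm [-90.   -0.6 118.1] tilt 4.3 M [0.08 0.09 0.03]
```

Request:
apply_moves(moves=[0.1,0,1,0,0,0,0,0,0,0,0,0])

```text
clock: 18.97
eef_pos: [0.552, -0.0033, 0.1125]
tool_rot: [0.109, 3.064, -0.004]
ft_force: [0.9, 1.0, -0.7]
grip_width: 0.0089
finger_force: 59.2
```

```bash
python3 look.py 5
```

```text
t 19.2167 F shaker axes [ 0.3   0.83 -0.24] E mm [-90.   -0.5 117.2] tilt 4.31 M [0.19 0.02 0.13]
```

Request:
apply_moves(moves=[0,0,0.5,0,0,0,0,0,0,0,0,0])

```text
clock: 19.38
eef_pos: [0.552, -0.0034, 0.1123]
tool_rot: [0.109, 3.064, -0.005]
ft_force: [0.9, 2.2, 1.2]
grip_width: 0.0088
finger_force: 59.5
```

```bash
python3 look.py 5
```

```text
t 19.6333 F shaker axes [-0.32  1.77  2.43] E mm [-89.9  -0.5 117.1] tilt 4.32 M [0.37 0.25 0.1 ]
```

Request:
apply_moves(moves=[0,0,0,0,0,0,0,0,0,0,0,0,0,0,0,0,0,0,0,0,0,0,0,0,0,0,0,0,0,0], hand=40)

```text
clock: 20.05
eef_pos: [0.5517, -0.0038, 0.1115]
tool_rot: [0.11, 3.065, -0.005]
ft_force: [0.5, -0.5, -1.0]
grip_width: 0.0399
finger_force: 0.0
```

```bash
python3 - <<'E'
from station import r, vision
from h import *
c=vision.camera("wrist");s=vision.camera("scene");o=r.observe();pickle.dump((c,s,o),open("w6.pkl","wb"))
print(o["clock"],o["eef_pos"],o["tool_rot"],o["joint_pos"].round(2),o["ft_force"].round(1))
# bar corners predicted if seated in contact, full-px
Rt=R.from_rotvec(o["tool_rot"]); B=Rt*R.from_matrix(np.diag([-1,1,-1.]))
bl=lambda q:o["eef_pos"]+B.apply(np.array(q)-[.0014,0,-.0115])
print(proj(c,[bl(q) for q in [(-.095,-.014,.004),(-.095,.014,.004),(-.06075,0,.004)]]).round(1).tolist(),proj(s,[bl(q) for q in [(.112,-.014,.004),(.112,.014,.004),(.087,0,.004)]]).round(1).tolist())
a=cv2.resize(c["color"][0:200,220:420,::-1],(600,600),interpolation=cv2.INTER_CUBIC)
b=cv2.resize(s["color"][200:300,300:333,::-1],(198,600),interpolation=cv2.INTER_CUBIC)
cv2.imwrite("pics/w6.png",np.hstack([a,b]))
E
```

```text
20.15 [ 0.55175784 -0.00368338  0.11166973] [ 0.10973023  3.06515808 -0.00530748] [-0.13  0.03 -0.11  1.36  0.   -0.06] [-0.7 -1.  -0. ]
[[289.3, 38.4], [354.2, 38.4], [321.7, 120.1]] [[320.1, 272.5], [331.6, 271.7], [325.0, 262.9]]
```

View pics/w6.png

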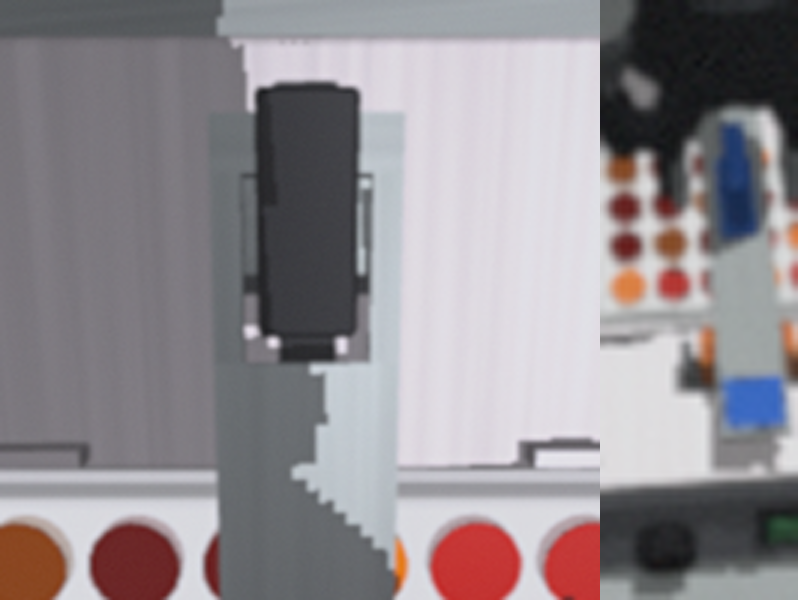

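The head now covers the eye at crop (258–357, 85–335), and the bar lies between the orange jaws at (707, 790; row 340). It is released. I'll retract, close the fingers and move above the thumb pad.

```bash
python3 - <<'E'
from h import *
o=pickle.load(open("w6.pkl","rb"))[2]
Rt=R.from_rotvec(o["tool_rot"]); p=o["eef_pos"]+Rt.apply([0,0,-.07])
W=lambda q:R.from_euler('z',S2[2]).apply(q)+[S2[0],S2[1],0]
plan(W([.0965,-.0006,.150]),toolR(S2[2]),8,p,Rt)
print(p,W([.0965,-.0006,.150]))
E
```

```text
-12.4, 0, 4.9, -0, 0.009, -0, -12.5, 0.1, 4.7, -0, 0.01, -0, -12.5, 0, 4.7, -0, 0.009, -0, -12.6, 0.1, 4.5, -0, 0.009, -0.001, -12.6, 0, 4.4, -0.001, 0.01, 0, -12.7, 0.1, 4.3, 0, 0.009, 0, -12.6, -0, 4.2, 0, 0.009, 0, -12.8, 0, 4, 0, 0.01, -0
[ 0.546562   -0.00325529  0.18147531] [ 0.64841802 -0.01019613  0.15      ]
```

Request:
apply_moves(moves=[0,0,-5,0,0,0,0,0,-10,0,0,0,0,0,-15,0,0,0,0,0,-20,0,0,0,0,0,-20,0,0,0,0,0,0,0,0,0])

```text
clock: 20.65
eef_pos: [0.5494, -0.0035, 0.1881]
tool_rot: [0.109, 3.055, -0.007]
ft_force: [-0.3, -0.2, 1.8]
grip_width: 0.04
finger_force: 0.0
```

Request:
apply_moves(moves=[0,0,0,0,0,0,0,0,0,0,0,0,0,0,0,0,0,0,0,0,0,0,0,0], hand=0)

```text
clock: 20.98
eef_pos: [0.5458, -0.003, 0.1801]
tool_rot: [0.11, 3.068, -0.005]
ft_force: [-0.5, 0.6, 0.1]
grip_width: 0.0001
finger_force: 0.0
```

```bash
python3 - <<'E'
from h import *
from station import r
o=r.observe();print(o["eef_pos"],o["tool_rot"],o["joint_pos"].round(2),o["grip_width"])
W=lambda q:R.from_euler('z',S2[2]).apply(q)+[S2[0],S2[1],0]
plan(W([.0965,-.0006,.150]),toolR(S2[2]),8)
E
```

```text
[ 0.54578786 -0.00303817  0.18013896] [ 0.10962818  3.0675008  -0.00469882] [-0.13  0.01  0.01  1.5   0.   -0.06] 5.048081183508048e-05
-12.6, 0, 4.7, -0, 0.009, -0, -12.6, 0.1, 4.6, -0, 0.009, -0, -12.6, -0, 4.4, -0, 0.009, -0, -12.7, 0, 4.4, -0, 0.009, -0, -12.7, 0, 4.2, -0, 0.009, -0.001, -12.7, 0, 4.1, -0, 0.009, 0, -12.8, 0.1, 4, -0, 0.009, 0, -12.8, -0, 3.9, -0.001, 0.009, 0
```

Request:
apply_moves(moves=[-12.6,0,4.7,0,0.009,0,-12.6,0.1,4.6,0,0.009,0,-12.6,0,4.4,0,0.009,0,-12.7,0,4.4,0,0.009,0,-12.7,0,4.2,0,0.009,0,-12.7,0,4,0,0.009,0,-12.8,0,4,0,0.009,0,-12.8,0,4,0,0.009,0])

```text
clock: 21.65
eef_pos: [0.6492, -0.0104, 0.1501]
tool_rot: [0.112, 3.14, -0.001]
ft_force: [0.7, -0.1, -0.6]
grip_width: -0.0
finger_force: 0.0
```

Request:
apply_moves(moves=[0,0,6,0,0,0,0,0,6,0,0,0,0,0,6,0,0,0,0,0,6,0,0,0,0,0,6,0,0,0,0,0,4,0,0,0,0,0,0,0,0,0,0,0,0,0,0,0])

```text
clock: 22.32
eef_pos: [0.6489, -0.0104, 0.1177]
tool_rot: [0.112, 3.137, -0.001]
ft_force: [-0.3, 0.3, 0.1]
grip_width: 0.0002
finger_force: 0.0
```

Request:
apply_moves(moves=[0,0,1.5,0,0,0,0,0,1.5,0,0,0,0,0,0,0,0,0,0,0,0,0,0,0])

```text
clock: 22.65
eef_pos: [0.6495, -0.0104, 0.1149]
tool_rot: [0.112, 3.137, -0.001]
ft_force: [-0.1, 0.5, -0.3]
grip_width: 0.0003
finger_force: 0.0
```

Request:
apply_moves(moves=[0,0,1,0,0,0,0,0,1,0,0,0,0,0,1,0,0,0,0,0,0,0,0,0,0,0,0,0,0,0])

```text
clock: 23.07
eef_pos: [0.6493, -0.0104, 0.1116]
tool_rot: [0.112, 3.137, -0.001]
ft_force: [0.3, -0.5, -0.1]
grip_width: -0.0002
finger_force: 0.0
```

Request:
apply_moves(moves=[0,0,1,0,0,0,0,0,1,0,0,0,0,0,0,0,0,0,0,0,0,0,0,0])

```text
clock: 23.4
eef_pos: [0.6493, -0.0104, 0.1096]
tool_rot: [0.112, 3.137, -0.001]
ft_force: [0.4, -0.4, -0.2]
grip_width: 0.0
finger_force: 0.0
```

Request:
apply_moves(moves=[0,0,1,0,0,0,0,0,1,0,0,0,0,0,0,0,0,0,0,0,0,0,0,0])

```text
clock: 23.73
eef_pos: [0.6496, -0.0105, 0.1082]
tool_rot: [0.112, 3.136, -0.001]
ft_force: [-0.8, 0.6, 1.7]
grip_width: 0.0
finger_force: 0.8
```

Request:
apply_moves(moves=[0,0,1,0,0,0,0,0,1,0,0,0,0,0,0,0,0,0,0,0,0,0,0,0])

```text
clock: 24.07
eef_pos: [0.6497, -0.0105, 0.106]
tool_rot: [0.112, 3.136, -0.001]
ft_force: [-0.3, -0.0, 2.4]
grip_width: -0.0001
finger_force: 1.1
```

Request:
apply_moves(moves=[0,0,1,0,0,0,0,0,0,0,0,0,0,0,0,0,0,0])

```text
clock: 24.32
eef_pos: [0.6498, -0.0105, 0.1051]
tool_rot: [0.112, 3.136, -0.001]
ft_force: [0.4, -0.6, 3.2]
grip_width: -0.0005
finger_force: 1.6
```

Request:
apply_moves(moves=[0,0,1,0,0,0,0,0,0,0,0,0,0,0,0,0,0,0])

```text
clock: 24.57
eef_pos: [0.6498, -0.0105, 0.104]
tool_rot: [0.112, 3.136, -0.001]
ft_force: [0.1, 0.1, 3.6]
grip_width: 0.0004
finger_force: 2.0
```

Request:
apply_moves(moves=[0,0,1,0,0,0,0,0,1,0,0,0,0,0,0,0,0,0,0,0,0,0,0,0])

```text
clock: 24.9
eef_pos: [0.6497, -0.0104, 0.1018]
tool_rot: [0.112, 3.136, -0.001]
ft_force: [1.0, -0.4, 4.2]
grip_width: -0.0001
finger_force: 2.0
```

Request:
apply_moves(moves=[0,0,1,0,0,0,0,0,0,0,0,0,0,0,0,0,0,0])

```text
clock: 25.15
eef_pos: [0.648, -0.0103, 0.0989]
tool_rot: [-0.112, -3.138, 0.001]
ft_force: [0.6, -0.4, -0.5]
grip_width: 0.0002
finger_force: 0.1
```

Request:
apply_moves(moves=[0,0,1,0,0,0,0,0,0,0,0,0,0,0,0,0,0,0])

```text
clock: 25.4
eef_pos: [0.649, -0.0104, 0.099]
tool_rot: [0.112, 3.138, -0.001]
ft_force: [0.3, 0.3, -0.4]
grip_width: -0.0002
finger_force: 0.0
```

Request:
apply_moves(moves=[0,0,1,0,0,0,0,0,0,0,0,0,0,0,0,0,0,0])

```text
clock: 25.65
eef_pos: [0.6494, -0.0104, 0.0986]
tool_rot: [0.112, 3.137, -0.001]
ft_force: [0.8, 0.4, 0.1]
grip_width: 0.0001
finger_force: 0.0
```

The force dropped to 0, so it snapped. I'll check that it is firmly seated at the expected height.

Request:
apply_moves(moves=[0,0,1,0,0,0,0,0,1,0,0,0,0,0,0,0,0,0,0,0,0,0,0,0])

```text
clock: 25.98
eef_pos: [0.6496, -0.0105, 0.0969]
tool_rot: [0.112, 3.136, -0.001]
ft_force: [0.2, 0.3, 1.3]
grip_width: 0.0001
finger_force: 0.4
```

Request:
apply_moves(moves=[0,0,1,0,0,0,0,0,1,0,0,0,0,0,0,0,0,0,0,0,0,0,0,0])

```text
clock: 26.32
eef_pos: [0.6495, -0.0105, 0.0949]
tool_rot: [0.112, 3.137, -0.001]
ft_force: [-0.5, -0.6, 1.6]
grip_width: -0.0
finger_force: 0.8
```

Request:
apply_moves(moves=[0,0,1,0,0,0,0,0,0,0,0,0,0,0,0,0,0,0])

```text
clock: 26.57
eef_pos: [0.6496, -0.0105, 0.0942]
tool_rot: [0.112, 3.136, -0.001]
ft_force: [-1.0, -0.1, 4.6]
grip_width: -0.0001
finger_force: 1.8
```

Request:
apply_moves(moves=[0,0,1,0,0,0,0,0,0,0,0,0,0,0,0,0,0,0])

```text
clock: 26.82
eef_pos: [0.6497, -0.0105, 0.094]
tool_rot: [0.112, 3.136, -0.001]
ft_force: [-0.7, 0.2, 5.7]
grip_width: -0.0001
finger_force: 3.0
```

Request:
apply_moves(moves=[0,0,1,0,0,0,0,0,0,0,0,0,0,0,0,0,0,0])

```text
clock: 27.07
eef_pos: [0.6498, -0.0105, 0.0939]
tool_rot: [0.112, 3.135, -0.002]
ft_force: [-2.8, 0.1, 8.1]
grip_width: -0.0001
finger_force: 4.3
```

Firm stop felt at full travel, so it snapped in. Next I'll lift off and press lightly on the tab top between the two supports, to settle both ends and check the height.

Request:
apply_moves(moves=[0,0,-4,0,0,0,0,0,-10,0,0,0,0,0,-20,0,0,0,0,0,-20,0,0,0,0,0,0,0,0,0,0,0,0,0,0,0])

```text
clock: 27.57
eef_pos: [0.6504, -0.0105, 0.1472]
tool_rot: [0.112, 3.134, -0.002]
ft_force: [0.2, -0.2, -0.1]
grip_width: 0.0002
finger_force: 0.0
```

Request:
apply_moves(moves=[16,0,0,0,0,0,16,0,0,0,0,0,16,0,0,0,0,0,16,0,0,0,0,0,16,0,0,0,0,0,16,0,0,0,0,0,0,0,0,0,0,0,0,0,0,0,0,0])

```text
clock: 28.23
eef_pos: [0.5526, -0.0034, 0.1441]
tool_rot: [0.112, 3.139, -0.001]
ft_force: [0.6, 1.1, -0.3]
grip_width: 0.0
finger_force: 0.0
```

```bash
cat > lvl.py <<'E'
from station import r, vision
from h import *
c=vision.camera("wrist");s=vision.camera("scene");o=r.observe();pickle.dump((c,s,o),open("w7.pkl","wb"))
W=lambda q:R.from_euler('z',S2[2]).apply(q)+[S2[0],S2[1],0]
print(o["eef_pos"],R.from_euler('z',-S2[2]).apply(o["eef_pos"]-[S2[0],S2[1],0]))
# blue pad in scene: mask near predicted
m=cv2.inRange(cv2.cvtColor(s["color"],cv2.COLOR_RGB2HSV),(105,120,90),(122,255,255))[230:300,300:350]
n,l,st,ce=cv2.connectedComponentsWithStats(m); print([(st[i].tolist(),ce[i].round(1).tolist()) for i in range(1,n) if st[i][4]>8])
for ztop in (.122,.128,.135): print(ztop,(proj(s,[W((.0958,-.0006,ztop))])[0]-[300,230]).round(1))
# same with earlier (unsnapped) image
m=cv2.inRange(cv2.cvtColor(pickle.load(open("w6.pkl","rb"))[1]["color"],cv2.COLOR_RGB2HSV),(105,120,90),(122,255,255))[230:300,300:350]
n,l,st,ce=cv2.connectedComponentsWithStats(m); print("before",[(st[i].tolist(),ce[i].round(1).tolist()) for i in range(1,n) if st[i][4]>8])
E
python3 lvl.py
```

```text
[ 0.5537961  -0.00360889  0.1446024 ] [ 0.00164911 -0.00069445  0.1446024 ]
[([20, 0, 5, 6, 22], [21.8, 1.8]), ([20, 7, 6, 4, 15], [22.5, 8.7]), ([21, 35, 9, 8, 69], [25.2, 38.6])]
0.122 [25.6 39.4]
0.128 [25.6 38.4]
0.135 [25.6 37.2]
before [([20, 0, 6, 9, 24], [22.1, 4.0]), ([21, 33, 9, 8, 69], [25.1, 36.4])]
```

The pad moved 2.2 px, which matches a drop of about 13 mm. It is snapped home. Now the light settling press on the tab.

Request:
apply_moves(moves=[0.5,0,4,0,0,0,0.5,0,4,0,0,0,0.5,0,4,0,0,0,0,0,1,0,0,0,0,0,1,0,0,0,0,0,0,0,0,0,0,0,0,0,0,0])

```text
clock: 28.92
eef_pos: [0.5523, -0.0035, 0.1315]
tool_rot: [0.112, 3.137, -0.001]
ft_force: [-0.8, 0.5, 0.3]
grip_width: -0.0001
finger_force: 0.0
```

Request:
apply_moves(moves=[0,0,1,0,0,0,0,0,0,0,0,0,0,0,0,0,0,0])

```text
clock: 29.17
eef_pos: [0.5524, -0.0035, 0.1309]
tool_rot: [0.112, 3.136, -0.001]
ft_force: [-0.2, 0.6, 1.4]
grip_width: -0.0002
finger_force: 0.6
```

Request:
apply_moves(moves=[0,0,1,0,0,0,0,0,0,0,0,0,0,0,0,0,0,0])

```text
clock: 29.42
eef_pos: [0.5525, -0.0035, 0.1309]
tool_rot: [0.112, 3.135, -0.001]
ft_force: [-1.5, 0.1, 4.7]
grip_width: -0.0003
finger_force: 2.7
```

Request:
apply_moves(moves=[0,0,1,0,0,0,0,0,0,0,0,0,0,0,0,0,0,0])

```text
clock: 29.67
eef_pos: [0.5525, -0.0035, 0.1308]
tool_rot: [0.112, 3.134, -0.002]
ft_force: [-3.1, 0.8, 7.4]
grip_width: -0.0
finger_force: 4.2
```

Request:
apply_moves(moves=[0,0,-4,0,0,0,0,0,-15,0,0,0,0,0,-25,0,0,0,0,0,-25,0,0,0,0,0,0,0,0,0,0,0,0,0,0,0])

```text
clock: 30.17
eef_pos: [0.5532, -0.0036, 0.1992]
tool_rot: [0.112, 3.133, -0.002]
ft_force: [-0.9, 0.5, -0.5]
grip_width: -0.0001
finger_force: 0.0
```

```bash
python3 lvl.py && python3 -c "
from station import hand_in; print(hand_in())"
```

```text
[ 0.55155561 -0.00336406  0.19639516] [-0.00060306 -0.00060806  0.19639516]
[([20, 0, 6, 11, 37], [21.9, 4.5]), ([21, 35, 9, 8, 70], [25.1, 38.5])]
0.122 [25.6 39.4]
0.128 [25.6 38.4]
0.135 [25.6 37.2]
before [([20, 0, 6, 9, 24], [22.1, 4.0]), ([21, 33, 9, 8, 69], [25.1, 36.4])]
the job is handed in; nothing more can be done
None
```

The bar is fitted: its eye is round the post's stem, the pad end has snapped into the clip, and the gripper is clear. I handed the job in at about 30 s; hand-in returned no verdict. The largest force I read was about 8 N on the pad and 3.5 N sideways while the bar was against the stem.

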